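# Crack open the stuck lid of a leak-test pot

## Task

Slide the clear guard hood of the leak-test station all the way open to its stop, to the robot's left. Then take the lid of the test pot by its red grip, break it free upwards from its sticky gasket without jerking it high, and hold it level just above the pot's mouth, clear of it, with a gap of about 20 mm, so that the pot vents. Finish while still holding the lid there, with the guard left open and the things lying around left where they are.

Things in the scene. Friction and masses are not known exactly. Their poses are not given: they have to be found in the camera images.
- station: Fixed leak-test station: black and aluminium base plate, 270 (x) x 440 (y) mm, top face 30 mm above the table, with a steel track rising 12 mm more along its front and its back edge. Origin: centre of the plate on the table; its x points away from the robot, its y along the tracks to the robot's left. It stands turned by up to 0.25 rad.
- guard (a joint): Sliding guard hood, a clear tunnel with yellow edges over the test pot (240 x 200 mm, top face 161 mm above the table, open at its two ends). Value in m along the station's +y: 0 shut, 0.19 fully open at its stop. Slides with about 2 N of friction and stays where it is left.
- guard_grip (a point): Point to pinch the red grip on top of the guard: an upright fin 14 mm thick (along y of the station), 50 mm long (x), 44 mm tall, from 161 to 205 mm above the table; this point lies on its mid planes, 187 mm above the table. Axes as the station's; moves with the guard.
- pot: Fixed round grey test pot, 104 mm across, 55 mm tall, standing on the station's plate near its right (-y) end, with a brass nipple on its side. Origin: centre of its underside, 30 mm above the table.
- pot_rim (a point): Centre of the pot's mouth, level with its rim, 85 mm above the table. z up.
- lid_grip (a point): Middle of the red grip, an upright bar at the centre of the lid: 16 mm thick (along the lid's y), 40 mm long (lid's x), 42 mm tall; its foot is 24 mm below and its top 18 mm above this point. With the lid shut it is 117 mm above the table. Axes are the lid's (z up); the lid sits turned by up to 0.8 rad to the station.
- lid_seat (a point): Centre of the underside of the lid's rim: at point pot_rim when shut; its height above pot_rim is the gap. Loose aluminium lid, blue on top, 112 mm across, 8 mm thick, 0.3 kg, with a white plug reaching 8 mm into the mouth. The sticky gasket holds it: about 11 to 17 N of upward pull breaks it free; after 7 mm of rise the resistance is gone and only its 3 N weight is left, so a hard pull makes it jump.
- cap_a_mid (a point): Centre of a red and white plastic cap (48 mm across, 24 mm tall) lying on the station's plate. Leave alone; the guard passes over it.
- cap_b_mid (a point): Centre of a second such cap on the station's plate. Leave alone; the guard passes over it.
- cap_c_mid (a point): Centre of a third such cap, on the table to the left. Leave alone.
- horn_mid (a point): Centre of an upright aluminium welding horn, 52 mm across, 100 mm tall, on the table. Leave alone.
- wrench_grip (a point): Handle of a steel wrench lying on the table to the left. Leave alone.
- driver_grip (a point): Handle of a screwdriver lying on the table to the right. Leave alone.
- jar_mid (a point): Centre of a closed jar, 60 mm across, 85 mm tall, on the table. Leave alone.

How it is judged:
By the outcome, as a careful person would: the job done as asked, in the order asked, and still so for the second after the job is handed in, while the arm keeps its last pose, push and grip.
It also fails if it takes over 51 s, if anything falls off the work surface, if the arm or the gripper's body presses on something with over 40 N, if the wrist force passes 120 N, or if a joint passes its speed limit or range.

## Robot

A 6-joint arm with a two-finger parallel gripper is mounted at the origin on the work surface. World frame = base frame: x ahead of the robot, y to its left, z up, the work surface at z = 0. Lengths are in m, angles in rad, forces in N, time in s.
With the tool pointing down it reaches from about 0.3 to 0.875 m from the base axis. Payload 6.4 kg.
Tool frame: the origin (TCP) lies between the finger pads; the fingertips stand 19 mm ahead of it and the grasp point (between the pads) is the TCP (ctrl.tips_ahead is the z of the fingertips in the tool frame, in m); z points along the fingers, y is the line along which they close (so a half turn about z gives the same grasp; the last joint's range is limited). The gripper opens to 85 mm and grips with 20 to 120 N. Pads are 22 mm wide; open, the fingers measure 114 mm over their backs; the gripper's body (76 mm by 85 mm) begins 54 mm behind the grasp point. The pads swing forward as they close: fully open they stand 13 mm farther back than shut.
Start: joints at [-0.206, 0.181, 1.607, -0, 1.354, -0.206], TCP at [0.575, 0, 0.25] pointing down, gripper open.
Joint ranges: [-2.99, 2.99], [-0.89, 2.07], [0.3, 2.58], [-1.14, 4.28], [0, 2.63], [-3.12, 3.12]. Speed limits (rad/s): [2.57, 2.57, 3.01, 3.14, 3.14, 3.14].

## Interface

Orientations are given as a unit quaternion [w, x, y, z].
In Python, from bench import readout, vision, ctrl gives the robot as it stands.
- The arm moves only by the tool play_rows, never from a script. Its arguments are lists of equal length, an entry for each row: "xyz": the shift along the tool's x, y, z in mm, a list of three; "rot": the turn, a rotation vector about the tool's x, y, z in rad, a list of three; "grip": the opening, from 0 (shut) to 1 (fully open). In form: {"xyz": [[x, y, z], ...], "rot": [[rx, ry, rz], ...], "grip": [grip, ...]}. A call has exactly 10 rows; each row is the pose to reach, as a shift and turn from the pose commanded when the call began, along the tool's axes at that moment; what a row does not reach only later rows make up. A row lasts 1/8 s, in which the tool goes at most 62.5 mm and 10.7 degrees, less where a joint would pass 70% of its speed; a pose out of reach is approached as far as the arm can. A call with a gripper value outside its range is refused whole. The fingers move at their own pace and stop on an object; the grip force is fixed at half the most. Time passes only in rows, so rows that repeat a pose let the fingers close, or fill a call up. It gives the time, the measured TCP pose, the force, the opening and the grip force at its end, in the units of the state.
- readout.get_obs(): the state, without advancing time (a new reading comes with each control period).
- vision.camera(name): name is "scene" or "side" or "wrist"; returns a dict with "color" (384x512x3 uint8, red, green, blue), "depth" (384x512 float32, m along the optical axis (not along the pixel's ray), 0 where there is no reading), "camera_matrix" (3x3 intrinsics, pixels), "k1" (the pictures are not rectified: a ray, as slopes to the right and down, at radius r is drawn at 1 + k1 r^2 times it, then the intrinsics apply), "extrinsics" (4x4, takes a point from camera to world coordinates); the wrist camera has in their place "hand_eye" (4x4, takes a point from camera to tool coordinates, whose origin is the TCP and whose axes are the flange's). Camera axes: x right, y down, z forward; pixel columns grow to the right and rows downward; lengths in m; the calibration is good to about 2 mm. A picture is of the moment at which its call begins: read the wrist's pose just before it.
- ctrl.hand_in(): hands the job in; it is judged then, once.
The state is a dict: "time_s": time; "q": joint angles; "dq": joint speeds; "joint_efforts": joint torques, N m; "eef_pos": TCP position; "eef_rot": TCP orientation; "wrist_force": force on the tool from outside, world axes, zero at the start; "torque": the same for the moment, N m; "opening": opening from 0.0 (shut) to 1.0 (fully open); "grasp_force": force on a finger pad.
Only numpy, scipy, OpenCV 4.12 (cv2) and the standard library are available. Lean on these libraries where they do the work, as an engineer would, in place of code of your own. Each camera call takes 0.05 s, during which the arm holds its last target. There are 200 camera calls.

## Working session

There is one attempt and no reset: what is moved stays moved. The work goes in short steps, Python scripts to look and compute and a tool call to move; the robot and the scene stay as the last step left them, time stands still between calls to the robot, and variables do not carry over. Pictures are saved under pics/ and viewed, at most 10 in all, crops included, and the job is handed in when it is done.

Besides the shell and the picture viewer there is one more tool, called by a JSON object that holds its "fn" and its "kwargs", one argument or row to a line. play_rows: Moves the arm, as the interface text tells. Its arguments: {"type":"object","properties":{"xyz":{"type":"array","items":{"type":"array","items":{"type":"number"}}},"rot":{"type":"array","items":{"type":"array","items":{"type":"number"}}},"grip":{"type":"array","items":{"type":"number"}}},"required":["xyz","rot","grip"]}

```bash
mkdir -p pics; ls; cat > h.py <<'E'
import numpy as np, cv2
from bench import readout, vision, ctrl
from scipy.spatial.transform import Rotation as R
def tool():
    o=readout.get_obs(); q=o["eef_rot"]; T=np.eye(4); T[:3,:3]=R.from_quat([q[1],q[2],q[3],q[0]]).as_matrix(); T[:3,3]=o["eef_pos"]; return T,o
def cloud(name):
    T,o=tool(); c=vision.camera(name); E=c["extrinsics"] if "extrinsics" in c else T@np.array(c["hand_eye"])
    K=np.array(c["camera_matrix"]); d=c["depth"]; h,w=d.shape
    uv=np.stack(np.meshgrid(np.arange(w),np.arange(h)),-1).reshape(-1,1,2).astype(float)
    s=cv2.undistortPoints(uv,K,np.array([c["k1"],0,0,0,0.])).reshape(h,w,2)
    P=np.concatenate([s*d[...,None],d[...,None]],-1)@np.array(E)[:3,:3].T+np.array(E)[:3,3]
    return c["color"],d,P,E
E
python3 - <<'E'
from h import *
T,o=tool();print(o)
ims=[]
for n in("scene","side","wrist"):
    c,d,P,E=cloud(n); np.savez(f"/tmp/{n}.npz",c=c,d=d,P=P); ims.append(c); print(n,np.round(E,3).tolist())
    hsv=cv2.cvtColor(c,cv2.COLOR_RGB2HSV)
    red=((hsv[...,0]<8)|(hsv[...,0]>172))&(hsv[...,1]>140)&(hsv[...,2]>60)
    k,l,st,ce=cv2.connectedComponentsWithStats(red.astype(np.uint8))
    for i in range(1,k):
        if st[i,4]>25:
            p=P[(l==i)&(d>0)]; print(st[i],ce[i].round(),np.median(p,0).round(3),np.percentile(p,[3,97],0).round(3).tolist() if len(p) else 0)
cv2.imwrite("pics/a.png",cv2.cvtColor(cv2.resize(ims[0],(780,585)),cv2.COLOR_RGB2BGR))
cv2.imwrite("pics/b.png",cv2.cvtColor(cv2.resize(np.vstack(ims[1:]),(450,600+75)),cv2.COLOR_RGB2BGR)[:0] if 0 else cv2.cvtColor(cv2.resize(np.hstack(ims[1:]),(800,300)),cv2.COLOR_RGB2BGR))
E
```

```text
pics
{'time_s': 0.0, 'q': array([-2.06316808e-01,  1.81579938e-01,  1.60802103e+00,  1.98078105e-06,
        1.35380556e+00, -2.06314060e-01]), 'dq': array([-0.00101238, -0.00175558,  0.00077119,  0.00148148,  0.00014389,
       -0.00061237]), 'joint_efforts': array([ 3.41415571e-04, -4.44869328e+01, -3.51340663e+01, -2.51131587e-04,
        9.11703974e-03,  3.43231875e-05]), 'eef_pos': array([5.74469807e-01, 1.19400160e-04, 2.49355964e-01]), 'eef_rot': array([-7.59604342e-04,  7.07107613e-01,  7.07105367e-01, -4.95518220e-04]), 'wrist_force': array([ 0.45184356,  0.57192946, -0.37246637]), 'torque': array([-0.01221457, -0.04337821,  0.03982446]), 'grasp_force': 0.0, 'opening': 1.0047702153695888}
scene [[-0.735, 0.53, -0.424, 0.978], [0.678, 0.585, -0.444, 0.5], [0.013, -0.613, -0.79, 1.019], [0.0, 0.0, 0.0, 1.0]]
[199 119  18  16 123] [208. 126.] [ 0.366 -0.412  0.022] [[0.353, -0.453, 0.01], [0.376, -0.37, 0.029]]
[202 146  15  21 195] [209. 156.] [ 0.546 -0.156  0.191] [[0.521, -0.166, 0.166], [0.567, -0.151, 0.207]]
[274 216  16  13  81] [281. 224.] [0.479 0.082 0.036] [[0.451, 
[... 1008 characters left out ...]
325.] [0.802 0.676 0.039] [[0.796, 0.666, 0.035], [0.823, 0.693, 0.042]]
[ 42 332  64  52 568] [ 76. 365.] [0.587 0.653 0.043] [[0.533, 0.578, 0.016], [0.615, 0.705, 0.056]]
[185 332  21  18 134] [195. 342.] [0.424 0.471 0.006] [[0.412, 0.441, 0.002], [0.455, 0.484, 0.009]]
[ 82 377   7   7  31] [ 85. 379.] [0.541 0.66  0.037] [[0.532, 0.657, 0.032], [0.553, 0.665, 0.04]]
wrist [[1.0, 0.001, -0.001, 0.574], [0.0, -0.965, -0.261, 0.067], [-0.002, 0.261, -0.965, 0.374], [0.0, 0.0, 0.0, 1.0]]
[153  87  40  40 658] [175. 107.] [0.474 0.074 0.037] [[0.447, 0.053, 0.035], [0.49, 0.095, 0.038]]
[253 166  36  36 551] [271. 182.] [ 0.588 -0.017  0.037] [[0.568, -0.043, 0.035], [0.611, -0.001, 0.038]]
```

View pics/a.png

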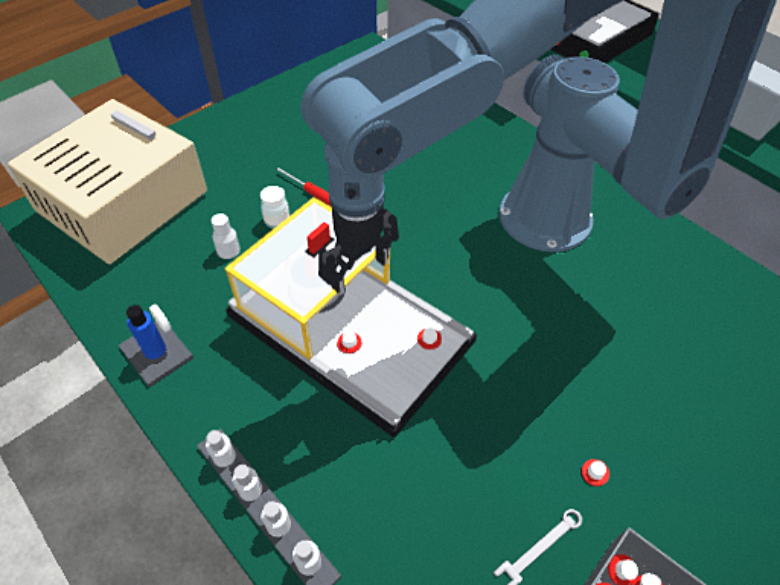

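View pics/b.png

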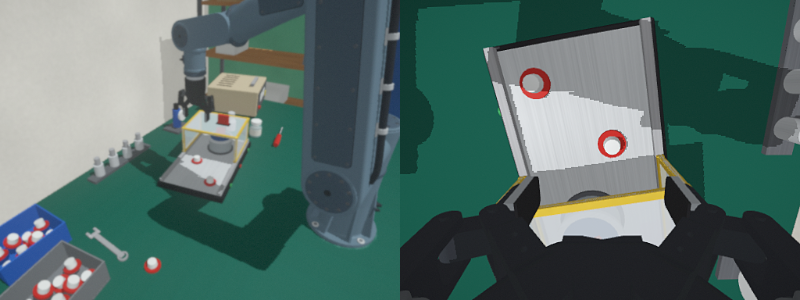

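The scene view shows the guard (red fin at about px 318,237 of the 780-wide picture) over the pot at the station's -y end. Two caps lie on the plate at (349,343) and (430,338). In the wrist view the plate's tracks run up and to the left, so the station is turned CCW. Next I'll measure the yaw and the fin centre.

```bash
python3 - <<'E'
import numpy as np,cv2
w=np.load('/tmp/wrist.npz');P=w['P'];d=w['d']
m=(d>0)&(P[...,2]>.038)&(P[...,2]<.046)&(P[...,1]>-.03)
k,l,st,ce=cv2.connectedComponentsWithStats(m.astype(np.uint8))
for i in range(1,k):
    if st[i,4]>200:
        p=P[l==i][:,:2];mu=p.mean(0);u,s,v=np.linalg.svd(p-mu,full_matrices=False)
        a=v[0]*np.sign(v[0,1]);print(st[i],mu.round(4),'yaw',np.arctan2(-a[0],a[1]).round(4),'wid',s/np.sqrt(len(p)),((p-mu)@a).min(),((p-mu)@a).max())
m2=(d>0)&(P[...,2]>.025)&(P[...,2]<.034)&(P[...,1]>-.03)
pts=np.r_[P[m2],P[m]][:,:2].astype(np.float32);print(cv2.minAreaRect(pts))
for n in('scene','side'):
    z=np.load(f'/tmp/{n}.npz');P=z['P'];c=z['c'];hsv=cv2.cvtColor(c,cv2.COLOR_RGB2HSV)
    r=((hsv[...,0]<8)|(hsv[...,0]>172))&(hsv[...,1]>120)&(P[...,2]>.15)&(P[...,2]<.22)&(z['d']>0)
    q=P[r&(P[...,2]>.2)]; print(n,r.sum(),len(q),q.mean(0),q.min(0),q.max(0),cv2.minAreaRect(q[:,:2].astype(np.float32)))
    for t in(0.15,.2,.25):
        a=np.array([[np.cos(t),np.sin(t)],[-np.sin(t),np.cos(t)]]);s=P[r][:,:2]@a.T;print(t,np.percentile(s,[2,98],0).round(4).tolist())
E
```

```text
[ 308   22   29  169 2101] [0.6497 0.0738] yaw 0.1654 wid [0.05642902 0.00423757] -0.1056036226006348 0.09255263866929649
[ 106   60   49  131 1711] [0.4171 0.0536] yaw 0.1672 wid [0.04520997 0.00443232] -0.08510616497796113 0.0742952263599171
((0.644002377986908, 0.06883589923381805), (0.5064913630485535, 0.20025432109832764), 2.7428901195526123)
scene 201 68 [ 0.54266988 -0.15963504  0.20418871] [ 0.52030948 -0.17058976  0.20016419] [ 0.56632834 -0.15023334  0.20737581] ((0.5433920621871948, -0.16039562225341797), (0.04704904556274414, 0.014566781930625439), 8.297691345214844)
0.15 [[0.49, -0.246], [0.5376, -0.2323]]
0.2 [[0.477, -0.2716], [0.5253, -0.2577]]
0.25 [[0.4631, -0.2974], [0.5117, -0.2817]]
side 144 28 [ 0.53536592 -0.1555297   0.20377162] [ 0.51350099 -0.16395255  0.20006834] [ 0.55542012 -0.1482963   0.20729361] ((0.535087525844574, -0.15722206234931946), (0.04187707230448723, 0.011236138641834259), 14.815299987792969)
0.15 [[0.4861, -0.2399], [0.5262, -0.2291]]
0.2 [[0.4739, -0.2644], [0.5139, -0.2545]]
0.25 [[0.4605, -0.2885], [0.5003, -0.2785]]
```

{"fn": "play_rows", "kwargs": {
  "xyz": [
    [-16, -3, 0],
    [-32, -7, 0],
    [-48, -10, 0],
    [-64, -13, 0],
    [-80, -17, 0],
    [-96, -20, 0],
    [-112, -23, 0],
    [-128, -27, 0],
    [-144, -30, 0],
    [-159, -33, 0]
  ],
  "rot": [
    [0, 0, 0.14],
    [0, 0, 0.28],
    [0, 0, 0.42],
    [0, 0, 0.56],
    [0, 0, 0.7],
    [0, 0, 0.84],
    [0, 0, 0.98],
    [0, 0, 1.12],
    [0, 0, 1.26],
    [0, 0, 1.405]
  ],
  "grip": [1, 1, 1, 1, 1, 1, 1, 1, 1, 1]
}}

```text
time_s: 1.4
eef_pos: [0.5417, -0.1594, 0.2499]
eef_rot: [-0.0, 0.997, 0.08, -0.0]
wrist_force: [-0.8, 0.1, -0.5]
opening: 1.0
grasp_force: 0.0
```

```bash
python3 - <<'E'
from h import *
T,o=tool();print(T.round(3),o['time_s'],o['q'].round(2),o['wrist_force'])
c,d,P,E=cloud("wrist");cv2.imwrite("pics/c.png",c[...,::-1])
hsv=cv2.cvtColor(c,cv2.COLOR_RGB2HSV)
r=((hsv[...,0]<8)|(hsv[...,0]>172))&(hsv[...,1]>120)&(P[...,2]>.09)&(P[...,2]<.22)&(d>0)
k,l,st,ce=cv2.connectedComponentsWithStats(r.astype(np.uint8))
for i in range(1,k):
    if st[i,4]>25:
        q=P[l==i];top=q[q[:,2]>q[:,2].max()-.006];print(st[i],q.min(0).round(3),q.max(0).round(3),cv2.minAreaRect(top[:,:2].astype(np.float32)))
E
```

```text
[[ 0.987  0.16  -0.001  0.542]
 [ 0.16  -0.987  0.    -0.159]
 [-0.001 -0.    -1.     0.25 ]
 [ 0.     0.     0.     1.   ]] 1.4 [-0.5   0.16  1.63 -0.    1.35  0.91] [-0.80489555  0.14619525 -0.52240359]
[ 252  168   22   80 1587] [ 0.516 -0.172  0.163] [ 0.566 -0.151  0.208] ((0.5409306883811951, -0.1618208885192871), (0.0485951267182827, 0.013427711091935635), 8.950440406799316)
```

View pics/c.png

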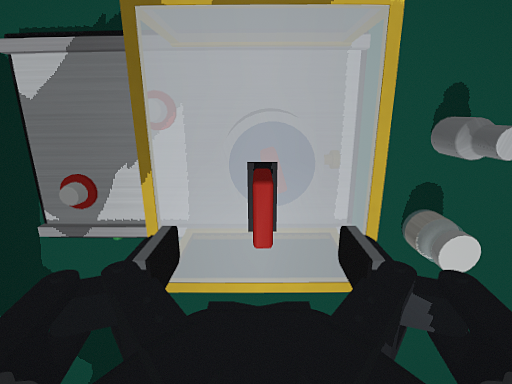

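The fin sits between the fingers (px 262,208), and the blue lid and red bar show faintly through the guard at about (270,165). I'll descend and grip the fin.

{"fn": "play_rows", "kwargs": {
  "xyz": [
    [0, 1, 10],
    [0, 2, 22],
    [0, 2, 35],
    [0, 2, 47],
    [0, 2, 56],
    [0, 2, 61],
    [0, 2, 61],
    [0, 2, 61],
    [0, 2, 61],
    [0, 2, 61]
  ],
  "rot": [
    [0, 0, 0],
    [0, 0, 0],
    [0, 0, 0],
    [0, 0, 0],
    [0, 0, 0],
    [0, 0, 0],
    [0, 0, 0],
    [0, 0, 0],
    [0, 0, 0],
    [0, 0, 0]
  ],
  "grip": [1, 1, 1, 1, 1, 1, 0.5, 0, 0, 0]
}}

```text
time_s: 2.7
eef_pos: [0.5426, -0.1612, 0.1898]
eef_rot: [0.0, 0.997, 0.083, 0.0]
wrist_force: [-4.1, -0.8, 7.5]
opening: 0.156
grasp_force: 58.6
```

{"fn": "play_rows", "kwargs": {
  "xyz": [
    [0, 0, 0],
    [0, 0, 0],
    [0, 0, 0],
    [0, 0, 0],
    [0, -2, 0],
    [0, -5, 0],
    [0, -9, 0],
    [0, -14, 0],
    [0, -19, 0],
    [0, -25, 0]
  ],
  "rot": [
    [0, 0, 0],
    [0, 0, 0],
    [0, 0, 0],
    [0, 0, 0],
    [0, 0, 0],
    [0, 0, 0],
    [0, 0, 0],
    [0, 0, 0],
    [0, 0, 0],
    [0, 0, 0]
  ],
  "grip": [0, 0, 0, 0, 0, 0, 0, 0, 0, 0]
}}

```text
time_s: 3.95
eef_pos: [0.5385, -0.1367, 0.1898]
eef_rot: [0.001, 0.997, 0.083, 0.0]
wrist_force: [-0.1, -1.8, 5.5]
opening: 0.148
grasp_force: 60.7
```

{"fn": "play_rows", "kwargs": {
  "xyz": [
    [0, -8, 0],
    [0, -20, 0],
    [0, -35, 0],
    [0, -50, 0],
    [0, -65, 0],
    [0, -80, 0],
    [0, -95, 0],
    [0, -110, 0],
    [0, -125, 0],
    [0, -135, 0]
  ],
  "rot": [
    [0, 0, 0],
    [0, 0, 0],
    [0, 0, 0],
    [0, 0, 0],
    [0, 0, 0],
    [0, 0, 0],
    [0, 0, 0],
    [0, 0, 0],
    [0, 0, 0],
    [0, 0, 0]
  ],
  "grip": [0, 0, 0, 0, 0, 0, 0, 0, 0, 0]
}}

```text
time_s: 5.2
eef_pos: [0.5162, -0.0027, 0.1898]
eef_rot: [0.0, 0.997, 0.083, 0.001]
wrist_force: [-0.1, -2.3, 6.1]
opening: 0.157
grasp_force: 60.8
```

{"fn": "play_rows", "kwargs": {
  "xyz": [
    [0, -6, 0],
    [0, -11, 0],
    [0, -15, 0],
    [0, -18, 0],
    [0, -20, 0],
    [0, -22, 0],
    [0, -24, 0],
    [0, -26, 0],
    [0, -28, 0],
    [0, -28, 0]
  ],
  "rot": [
    [0, 0, 0],
    [0, 0, 0],
    [0, 0, 0],
    [0, 0, 0],
    [0, 0, 0],
    [0, 0, 0],
    [0, 0, 0],
    [0, 0, 0],
    [0, 0, 0],
    [0, 0, 0]
  ],
  "grip": [0, 0, 0, 0, 0, 0, 0, 0, 0, 0]
}}

```text
time_s: 6.45
eef_pos: [0.513, 0.0172, 0.1899]
eef_rot: [0.007, 0.997, 0.082, 0.001]
wrist_force: [3.3, -35.6, -1.1]
opening: 0.155
grasp_force: 60.7
```

```bash
python3 - <<'E'
from h import *
T,o=tool();print(T.round(3),o['wrist_force'])
ims=[]
for n in("scene","side"):
    c,d,P,E=cloud(n);np.savez(f"/tmp/{n}2.npz",c=c,d=d,P=P)
    hsv=cv2.cvtColor(c,cv2.COLOR_RGB2HSV)
    r=((hsv[...,0]<8)|(hsv[...,0]>172))&(hsv[...,1]>120)&(d>0)
    k,l,st,ce=cv2.connectedComponentsWithStats(r.astype(np.uint8))
    for i in range(1,k):
        if st[i,4]>25: q=P[l==i];print(n,st[i],np.median(q,0).round(3),np.percentile(q,[3,97],0).round(3).tolist())
    ims.append(c[100:340,100:420] if n=="scene" else c[100:340,120:440])
cv2.imwrite("pics/d.png",cv2.resize(np.hstack(ims),(800,300),interpolation=cv2.INTER_CUBIC)[...,::-1])
E
```

```text
[[ 0.987  0.163  0.003  0.513]
 [ 0.163 -0.987 -0.013  0.017]
 [ 0.001  0.013 -1.     0.19 ]
 [ 0.     0.     0.     1.   ]] [  3.27552184 -35.62592073  -1.10927648]
scene [199 119  24  18 175] [ 0.363 -0.399  0.021] [[0.343, -0.453, 0.005], [0.376, -0.356, 0.028]]
scene [200 164  11  18 131] [ 0.562 -0.164  0.127] [[0.541, -0.18, 0.099], [0.576, -0.156, 0.137]]
scene [252 180   7  19 101] [0.532 0.023 0.195] [[0.515, 0.013, 0.164], [0.538, 0.028, 0.208]]
scene [276 217  14  12  62] [0.474 0.087 0.035] [[0.447, 0.072, 0.031], [0.492, 0.097, 0.038]]
scene [382 301  18  18 138] [0.446 0.462 0.005] [[0.416, 0.438, -0.0], [0.461, 0.481, 0.009]]
scene [399 364  23  20 174] [0.557 0.584 0.027] [[0.526, 0.568, 0.007], [0.572, 0.615, 0.044]]
side [277 163  12   7  64] [ 0.552 -0.165  0.132] [[0.536, -0.179, 0.118], [0.568, -0.155, 0.137]]
side [268 171   7  15  59] [0.49  0.021 0.189] [[0.485, 0.016, 0.167], [0.499, 0.025, 0.206]]
side [350 171  10  17 101] [ 0.353 -0.385  0.023] [[0.34, -0.448, 0.008], [0.367, -0.353, 0.028]]
side [262 231  14   7  35] [0.456 0.091 0.036] [[0.445, 0.067, 0.033], [0.484, 0.099, 0.038]]
side [ 44 283  19  12  67] [0.803 0.556 0.039] [[0.797, 0.534, 0.033], [0.828, 0.573, 0.043]]
side [ 29 302  14  14  70] [0.778 0.615 0.051] [[0.758, 0.606, 0.016], [0.82, 0.619, 0.056]]
side [  5 305  22  13 127] [0.81  0.652 0.046] [[0.799, 0.624, 0.038], [0.837, 0.663, 0.056]]
side [  0 319  11  14  61] [0.803 0.678 0.039] [[0.795, 0.666, 0.035], [0.822, 0.693, 0.041]]
side [ 42 331  64  53 642] [0.587 0.652 0.042] [[0.533, 0.577, 0.008], [0.618, 0.705, 0.056]]
side [184 331  22  19 162] [0.425 0.471 0.006] [[0.412, 0.44, 0.001], [0.456, 0.484, 0.008]]
side [ 82 377   7   7  34] [0.542 0.66  0.037] [[0.532, 0.657, 0.032], [0.554, 0.665, 0.04]]
```

View pics/d.png

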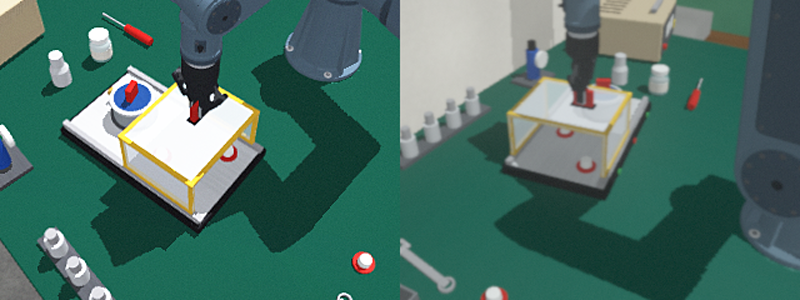

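The guard looks nearly at the end of the track, with the pot and the lid's red bar exposed (px 131,92). The caps haven't been moved. I'll check the actual travel from the yellow edges, before against after.

```bash
python3 - <<'E'
import numpy as np,cv2
t=.166;a=np.array([-np.sin(t),np.cos(t)]);b=np.array([np.cos(t),np.sin(t)])
for n in('scene','side','scene2','side2'):
    z=np.load(f'/tmp/{n}.npz');P=z['P'];hsv=cv2.cvtColor(z['c'],cv2.COLOR_RGB2HSV)
    y=(hsv[...,0]>20)&(hsv[...,0]<32)&(hsv[...,1]>130)&(z['d']>0)&(P[...,0]<.75)&(P[...,1]<.3)
    q=P[y&(P[...,2]>.15)&(P[...,2]<.17)]; 
    s=q[:,:2]@a; r=q[:,:2]@b
    low=P[y&(P[...,2]<.13)&(P[...,2]>.05)];
    print(n,len(q),np.percentile(s,[1,3,50,97,99]).round(4),np.percentile(r,[2,98]).round(4)); print('  legs',np.percentile(low[:,:2]@a,[2,98]).round(4))
    m=(P[...,2]>.036)&(P[...,2]<.048)&(z['d']>0); s=P[m][:,:2]@a;r=P[m][:,:2]@b
    for r0 in(.4202,.6529):
        k=abs(r-r0)<.008; print('  track s',np.percentile(s[k],[1,99]).round(4))
E
```

```text
scene 616 [-0.3507 -0.3492 -0.2531 -0.1494 -0.1484] [0.4188 0.6602]
  legs [-0.3455 -0.1484]
  track s [-0.4689  0.0561]
  track s [-0.6798  0.5142]
side 162 [-0.347  -0.3459 -0.1898 -0.1465 -0.146 ] [0.4138 0.6555]
  legs [-0.1623 -0.1623]
  track s [-0.465   0.0589]
  track s [-0.6774  0.5112]
scene2 843 [-0.1678 -0.1665 -0.0168  0.0322  0.0326] [0.4178 0.6605]
  legs [-0.3362  0.0327]
  track s [-0.4697  0.0573]
  track s [-0.6799  0.5142]
side2 110 [-0.1661 -0.1653 -0.0741  0.0318  0.0321] [0.4137 0.6553]
  legs [0.0234 0.0336]
  track s [-0.4657  0.0594]
  track s [-0.676   0.5626]
```

Both cameras give about 0.180 m of travel. The guard's centre is now at about +0.095 from the station centre, symmetric with a 0.19 m stroke, and it meets a firm 35 N. That points to the stop. I'll relax the push, release and rise.

{"fn": "play_rows", "kwargs": {
  "xyz": [
    [0, 2, 0],
    [0, 4, 0],
    [0, 6, 0],
    [0, 6, 0],
    [0, 6, 0],
    [0, 6, 0],
    [0, 6, 0],
    [0, 6, 0],
    [0, 6, 0],
    [0, 6, -3]
  ],
  "rot": [
    [0, 0, 0],
    [0, 0, 0],
    [0, 0, 0],
    [0, 0, 0],
    [0, 0, 0],
    [0, 0, 0],
    [0, 0, 0],
    [0, 0, 0],
    [0, 0, 0],
    [0, 0, 0]
  ],
  "grip": [0, 0, 0, 0, 0.5, 1, 1, 1, 1, 1]
}}

```text
time_s: 7.8
eef_pos: [0.5121, 0.0186, 0.1922]
eef_rot: [-0.0, 0.997, 0.083, -0.0]
wrist_force: [0.3, 0.2, -0.1]
opening: 1.002
grasp_force: 0.0
```

{"fn": "play_rows", "kwargs": {
  "xyz": [
    [0, 0, -8],
    [0, 0, -20],
    [0, 0, -35],
    [0, 0, -50],
    [0, 0, -60],
    [0, 20, -65],
    [0, 40, -65],
    [0, 62, -65],
    [0, 80, -65],
    [0, 90, -65]
  ],
  "rot": [
    [0, 0, 0],
    [0, 0, 0],
    [0, 0, 0],
    [0, 0, 0],
    [0, 0, 0],
    [0, 0, 0],
    [0, 0, 0],
    [0, 0, 0],
    [0, 0, 0],
    [0, 0, 0]
  ],
  "grip": [1, 1, 1, 1, 1, 1, 1, 1, 1, 1]
}}

```text
time_s: 9.05
eef_pos: [0.5271, -0.0719, 0.2568]
eef_rot: [-0.0, 0.997, 0.082, -0.0]
wrist_force: [0.2, 0.0, -0.4]
opening: 1.0
grasp_force: 0.0
```

```bash
python3 - <<'E'
from h import *
T,o=tool();print(T.round(3),o['time_s'],o['q'].round(2),o['wrist_force'])
t=.166;a=np.array([-np.sin(t),np.cos(t)]);b=np.array([np.cos(t),np.sin(t)])
ims=[]
for n in("scene","side","wrist"):
    c,d,P,E=cloud(n);np.savez(f"/tmp/{n}3.npz",c=c,d=d,P=P);ims.append(c)
    hsv=cv2.cvtColor(c,cv2.COLOR_RGB2HSV)
    y=(hsv[...,0]>20)&(hsv[...,0]<32)&(hsv[...,1]>130)&(d>0)&(P[...,2]>.15)&(P[...,2]<.17);s=P[y][:,:2]@a;print(n,'guard',np.percentile(s,[1,99]).round(4))
    r=((hsv[...,0]<8)|(hsv[...,0]>172))&(hsv[...,1]>120)&(P[...,2]>.085)&(P[...,2]<.15)&(d>0)&(P[...,0]>.4)&(P[...,1]<-.1)
    q=P[r];top=q[q[:,2]>.130];print(len(q),q.max(0).round(3),len(top),cv2.minAreaRect(top[:,:2].astype(np.float32)))
    B=(hsv[...,0]>100)&(hsv[...,0]<130)&(hsv[...,1]>120)&(d>0)&(P[...,2]>.085)&(P[...,2]<.1)&(P[...,0]<.7)&(P[...,1]<0)&(P[...,1]>-.3)
    if B.sum()>20:print('lid',P[B].mean(0).round(4),cv2.minEnclosingCircle(P[B][:,:2].astype(np.float32)))
    m=(P[...,2]>.038)&(P[...,2]<.046)&(d>0);s=P[m][:,:2]@a;rr=P[m][:,:2]@b
    for r0 in(.4202,.6529):
        v=np.sort(s[(abs(rr-r0)<.006)&(s>-.42)&(s<.1)]);print('track',v[[0,5,-5,-1]].round(4) if len(v)>10 else 0)
cv2.imwrite("pics/e.png",ims[2][...,::-1])
E
```

```text
[[ 0.987  0.163 -0.001  0.527]
 [ 0.163 -0.987  0.    -0.072]
 [-0.001 -0.    -1.     0.257]
 [ 0.     0.     0.     1.   ]] 9.05 [-0.36  0.08  1.71 -0.    1.36  1.05] [ 0.21298261  0.02660166 -0.43060243]
scene guard [-0.1676  0.0322]
133 [ 0.885 -0.153  0.138] 57 ((0.5580947995185852, -0.16948933899402618), (0.038291167467832565, 0.015834685415029526), 25.97386360168457)
lid [ 0.56   -0.1668  0.0936] ((0.5577552318572998, -0.17165672779083252), 0.045656267553567886)
track [-0.3746 -0.3664  0.0549  0.0583]
track [-0.3699 -0.3636  0.0536  0.0559]
side guard [-0.168   0.0338]
63 [ 0.572 -0.155  0.138] 33 ((0.552983820438385, -0.16611014306545258), (0.03472626581788063, 0.01672350987792015), 28.658483505249023)
track [-0.3748 -0.3624  0.0588  0.0627]
track [-0.1168 -0.0937  0.0569  0.0602]
wrist guard [-0.1671  0.0323]
1105 [ 0.576 -0.156  0.138] 680 ((0.5558099150657654, -0.17004352807998657), (0.03929854556918144, 0.01574593409895897), 26.488834381103516)
lid [ 0.5585 -0.1669  0.095 ] ((0.5558752417564392, -0.17069528996944427), 0.04604497179389)
track [-0.3729 -0.3717 -0.1739 -0.1738]
track [-0.3724 -0.3717 -0.1738 -0.1737]
```

View pics/e.png

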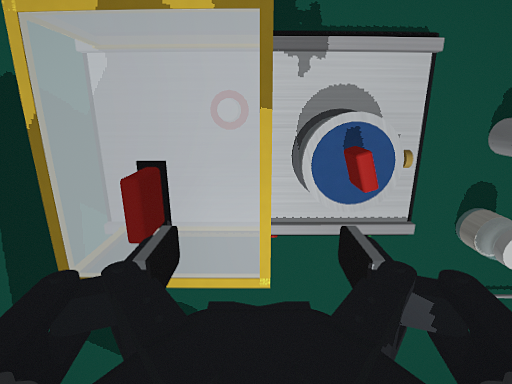

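The wrist view shows the lid bar at px (360,170), unobstructed. The guard's near edge is 92 mm away from it, and the stroke geometry agrees with the stop. The lid grip is at (0.556, -0.170), with its bar axis at 0.4625 rad.

{"fn": "play_rows", "kwargs": {
  "xyz": [
    [1, 10, 0],
    [3, 25, 0],
    [5, 40, 0],
    [7, 55, 5],
    [9, 70, 10],
    [11, 85, 20],
    [12, 96, 30],
    [12, 101, 40],
    [12, 101, 50],
    [12, 101, 60]
  ],
  "rot": [
    [0, 0, -0.03],
    [0, 0, -0.07],
    [0, 0, -0.12],
    [0, 0, -0.17],
    [0, 0, -0.22],
    [0, 0, -0.27],
    [0, 0, -0.299],
    [0, 0, -0.299],
    [0, 0, -0.299],
    [0, 0, -0.299]
  ],
  "grip": [1, 1, 1, 1, 1, 1, 1, 1, 1, 1]
}}

```text
time_s: 10.45
eef_pos: [0.5556, -0.1672, 0.1967]
eef_rot: [-0.0, 0.973, 0.23, -0.0]
wrist_force: [0.1, 0.2, -0.3]
opening: 1.0
grasp_force: 0.0
```

```bash
python3 - <<'E'
from h import *
T,o=tool();print(T.round(4),o['wrist_force'])
c,d,P,E=cloud("wrist");cv2.imwrite("pics/f.png",c[...,::-1])
hsv=cv2.cvtColor(c,cv2.COLOR_RGB2HSV)
r=((hsv[...,0]<8)|(hsv[...,0]>172))&(hsv[...,1]>120)&(P[...,2]>.125)&(P[...,2]<.15)&(d>0)
q=P[r];print(len(q),np.median(q[:,2]),cv2.minAreaRect(q[:,:2].astype(np.float32)))
p=(np.c_[q,np.ones(len(q))]@np.linalg.inv(T).T)[:,:3]*1000;print(np.percentile(p,[1,99],0).round(1),cv2.minAreaRect(p[:,:2].astype(np.float32)))
E
```

```text
[[ 8.938e-01  4.484e-01 -2.000e-04  5.556e-01]
 [ 4.484e-01 -8.938e-01  3.000e-04 -1.672e-01]
 [-0.000e+00 -3.000e-04 -1.000e+00  1.967e-01]
 [ 0.000e+00  0.000e+00  0.000e+00  1.000e+00]] [ 0.11613883  0.16497541 -0.34224004]
1113 0.13562932853003348 ((0.5559289455413818, -0.17034071683883667), (0.03939356654882431, 0.0157635435461998), 26.481542587280273)
[[-19.6  -4.9  59.4]
 [ 18.4  10.6  69.2]] ((-1.0634422302246094, 2.9577126502990723), (39.393741607666016, 15.763036727905273), 0.16135738790035248)
```

View pics/f.png

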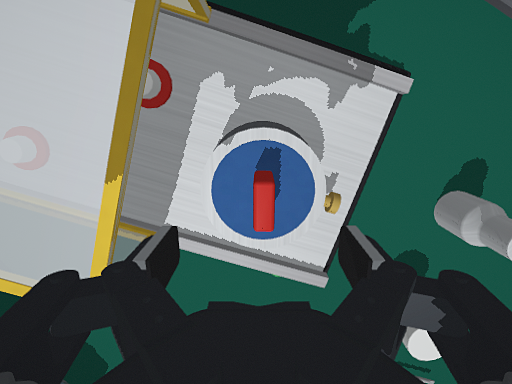

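The bar is aligned between the fingers (px 263,200), with an offset of (-1, +3) mm. I'll descend 78 mm and grip it.

{"fn": "play_rows", "kwargs": {
  "xyz": [
    [0, 1, 10],
    [-1, 2, 22],
    [-1, 3, 36],
    [-1, 3, 50],
    [-1, 3, 63],
    [-1, 3, 73],
    [-1, 3, 78],
    [-1, 3, 78],
    [-1, 3, 78],
    [-1, 3, 78]
  ],
  "rot": [
    [0, 0, 0],
    [0, 0, 0],
    [0, 0, 0],
    [0, 0, 0],
    [0, 0, 0],
    [0, 0, 0],
    [0, 0, 0],
    [0, 0, 0],
    [0, 0, 0],
    [0, 0, 0]
  ],
  "grip": [1, 1, 1, 1, 1, 1, 1, 0.6, 0.3, 0]
}}

```text
time_s: 11.75
eef_pos: [0.5565, -0.1711, 0.1199]
eef_rot: [0.0, 0.973, 0.23, 0.0]
wrist_force: [0.3, -0.2, -0.3]
opening: 0.379
grasp_force: 0.0
```

{"fn": "play_rows", "kwargs": {
  "xyz": [
    [0, 0, 0],
    [0, 0, 0],
    [0, 0, 0],
    [0, 0, 0],
    [0, 0, 0],
    [0, 0, 0],
    [0, 0, 0],
    [0, 0, 0],
    [0, 0, 0],
    [0, 0, 0]
  ],
  "rot": [
    [0, 0, 0],
    [0, 0, 0],
    [0, 0, 0],
    [0, 0, 0],
    [0, 0, 0],
    [0, 0, 0],
    [0, 0, 0],
    [0, 0, 0],
    [0, 0, 0],
    [0, 0, 0]
  ],
  "grip": [0, 0, 0, 0, 0, 0, 0, 0, 0, 0]
}}

```text
time_s: 13.0
eef_pos: [0.5563, -0.1711, 0.1198]
eef_rot: [0.0, 0.973, 0.23, 0.0]
wrist_force: [-1.6, 0.9, 5.8]
opening: 0.18
grasp_force: 60.7
```

Gripped with 61 N. Next I'll pull up slowly.

{"fn": "play_rows", "kwargs": {
  "xyz": [
    [0, 0, -0.5],
    [0, 0, -1],
    [0, 0, -1.5],
    [0, 0, -2],
    [0, 0, -2.5],
    [0, 0, -3],
    [0, 0, -3.5],
    [0, 0, -4],
    [0, 0, -4.5],
    [0, 0, -5]
  ],
  "rot": [
    [0, 0, 0],
    [0, 0, 0],
    [0, 0, 0],
    [0, 0, 0],
    [0, 0, 0],
    [0, 0, 0],
    [0, 0, 0],
    [0, 0, 0],
    [0, 0, 0],
    [0, 0, 0]
  ],
  "grip": [0, 0, 0, 0, 0, 0, 0, 0, 0, 0]
}}

```text
time_s: 14.25
eef_pos: [0.555, -0.1705, 0.1223]
eef_rot: [-0.001, 0.973, 0.23, -0.001]
wrist_force: [3.3, -1.8, -14.6]
opening: 0.177
grasp_force: 58.6
```

{"fn": "play_rows", "kwargs": {
  "xyz": [
    [0, 0, -0.5],
    [0, 0, -1],
    [0, 0, -1.5],
    [0, 0, -2],
    [0, 0, -2.5],
    [0, 0, -3],
    [0, 0, -3.5],
    [0, 0, -4],
    [0, 0, -4.5],
    [0, 0, -5]
  ],
  "rot": [
    [0, 0, 0],
    [0, 0, 0],
    [0, 0, 0],
    [0, 0, 0],
    [0, 0, 0],
    [0, 0, 0],
    [0, 0, 0],
    [0, 0, 0],
    [0, 0, 0],
    [0, 0, 0]
  ],
  "grip": [0, 0, 0, 0, 0, 0, 0, 0, 0, 0]
}}

```text
time_s: 15.5
eef_pos: [0.5562, -0.171, 0.1294]
eef_rot: [0.0, 0.973, 0.23, 0.0]
wrist_force: [-0.3, 0.9, -2.4]
opening: 0.176
grasp_force: 60.5
```

It broke free and now carries only the lid's weight. I'll rise another 10.5 mm.

{"fn": "play_rows", "kwargs": {
  "xyz": [
    [0, 0, -1],
    [0, 0, -2.5],
    [0, 0, -4],
    [0, 0, -5.5],
    [0, 0, -7],
    [0, 0, -8.5],
    [0, 0, -9.5],
    [0, 0, -10.5],
    [0, 0, -10.5],
    [0, 0, -10.5]
  ],
  "rot": [
    [0, 0, 0],
    [0, 0, 0],
    [0, 0, 0],
    [0, 0, 0],
    [0, 0, 0],
    [0, 0, 0],
    [0, 0, 0],
    [0, 0, 0],
    [0, 0, 0],
    [0, 0, 0]
  ],
  "grip": [0, 0, 0, 0, 0, 0, 0, 0, 0, 0]
}}

```text
time_s: 16.75
eef_pos: [0.5561, -0.171, 0.1397]
eef_rot: [-0.0, 0.973, 0.23, -0.0]
wrist_force: [-0.1, 0.3, -2.3]
opening: 0.18
grasp_force: 60.5
```

```bash
python3 - <<'E'
from h import *
T,o=tool();print(T.round(4),o['wrist_force'],o['dq'].round(3))
t=.166;a=np.array([-np.sin(t),np.cos(t)]);ims=[]
for n in("scene","side","wrist"):
    c,d,P,E=cloud(n); hsv=cv2.cvtColor(c,cv2.COLOR_RGB2HSV)
    B=(hsv[...,0]>100)&(hsv[...,0]<130)&(hsv[...,1]>120)&(d>0)&(P[...,2]>.085)&(P[...,2]<.14)&(P[...,0]<.65)&(P[...,0]>.45)&(P[...,1]<-.05)&(P[...,1]>-.3)
    if B.sum()>20:
        q=P[B];A=np.c_[q[:,:2]-q[:,:2].mean(0),np.ones(len(q))];print(n,B.sum(),'lid plane slopes,z',np.linalg.lstsq(A,q[:,2],rcond=None)[0].round(4),np.median(q[:,2]))
    y=(hsv[...,0]>20)&(hsv[...,0]<32)&(hsv[...,1]>130)&(d>0)&(P[...,2]>.15)&(P[...,2]<.17);print(n,'guard',np.percentile(P[y][:,:2]@a,[1,99]).round(4))
    ims.append(c[100:340,100:420] if n=="scene" else c[100:340,120:440])
cv2.imwrite("pics/g.png",cv2.resize(np.hstack(ims[:2]),(800,300),interpolation=cv2.INTER_CUBIC)[...,::-1])
E
```

```text
[[ 8.939e-01  4.482e-01 -1.000e-04  5.561e-01]
 [ 4.482e-01 -8.939e-01  0.000e+00 -1.710e-01]
 [-0.000e+00 -1.000e-04 -1.000e+00  1.397e-01]
 [ 0.000e+00  0.000e+00  0.000e+00  1.000e+00]] [-0.11636563  0.34332364 -2.27323406] [-0.001 -0.     0.001  0.001  0.     0.   ]
scene 336 lid plane slopes,z [0.0054 0.0049 0.1138] 0.11365218687014134
scene guard [-0.1678  0.0324]
side guard [-0.164   0.0331]
wrist 9415 lid plane slopes,z [-0.0009 -0.      0.1148] 0.11483314425114596
wrist guard [-0.1683 -0.1575]
```

View pics/g.png

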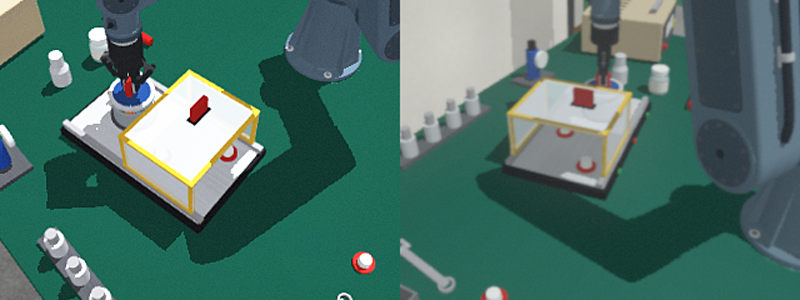

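The picture shows the lid held level above the pot at px (130,90), with the guard unmoved. The lid's top has risen 20 mm, with slopes under 0.001 rad by the wrist camera. I'm handing in now.

```bash
python3 -c "
from bench import ctrl
print(ctrl.hand_in())"
```

```text
the job is handed in; nothing more can be done
None
```

I handed the job in with the guard slid left until it met a firm stop (about 35 N) and the lid held level about 20 mm above the pot; the guard moved about 180 mm rather than the nominal 190, which I take to mean it started about 10 mm open, and the hand-in gave no verdict.

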